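# Clip the polishing wheel onto its spindle

## Task

Secure the yellow polishing wheel on the flat lap: take the loose spring clip, lay it flat on the wheel with its open mouth towards the spindle and let go of it, then push it sideways from behind onto the spindle groove until it snaps fully home. Once the clip is home, push the red-knobbed spindle-lock lever all the way over, away from the robot. Leave everything else on the bench where it is.

Things in the scene. Friction and masses are not known exactly. Their poses are not given: they have to be found in the camera images.
- lap: Flat lap: grey housing 260 (x) x 310 (y) x 55 mm high, reaching from y = -120 to +190 mm in its own frame; fixed, but at a different place and turn each time. Origin on the spindle axis at bench height, z up; +x is the side away from the robot, +y the side with the lever. Wheel and spindle do not turn.
- wheel_face (a point): Middle of the flat upper face of the polishing wheel, 80 mm above the bench, on the spindle axis. The wheel is 220 mm across, yellow with a black rim. Axes as the lap's.
- spindle (a point): Point on the axis of the upright steel spindle, in its groove, 7 mm above the wheel's face. The groove, next to the face, has a core 28 mm in diameter and 18.5 mm high; above it is a head 36 mm in diameter whose top is 115 mm above the bench. Axes as the lap's. The clip can go on from any side.
- clip_tab (a point): Centre of the clip's upright orange thumb tab, 16 mm above the clip's underside. The tab is 12 mm thick (x), 30 mm wide (y) and reaches 32 mm above the underside; grip it across its width. It stands on the 14 mm thick steel bridge, so keep the fingers over 14 mm above the underside. The x axis points from tab to open mouth, z up. The clip starts flat on the bench; about 0.2 kg.
- clip_back (a point): Middle of the clip's flat back, the place to push: the back face of the bridge (62 mm wide, 14 mm high), 14 mm behind the tab's centre, 8 mm behind the tab and 50 mm behind the bore centre. This point is 7 mm above the underside. Push low. The clip is 83 mm long from here to the arm tips. Axes as clip_tab.
- clip_bore (a point): Centre of the clip's bore, 7 mm above its underside; meets the spindle point when home. Axes as clip_tab. Two sprung arms carry brass rollers 15 mm in diameter, 22 mm apart, 11 mm ahead of this point, that spread to pass the core. They meet it about 22 mm short of home; the push peaks (5 to 15 N) at 19 mm short, past 11 mm they snap shut, and the bridge stops on the core within 2 mm of home.
- lock (a joint): Spindle-lock lever, hinged, in rad: starts between 0 and 0.1 leaning towards the lap's -x side (locked); 1.0 leans fully to its +x side (released). It stays where it is left and moves easily (about 1 N at the knob).
- lock_tip (a point): Centre of the lever's red ball knob (26 mm in diameter). The lever is 80 mm long, on a dark block 70 x 50 mm beside the wheel, 160 mm from the spindle axis along the lap's +y; pivot 77 mm above the bench. The knob goes along the lap's x axis from 38 mm before the pivot to 38 mm beyond, at 147 mm above the bench at both ends and 157 mm midway.
- bangle: Bystander, loose: polished brass bangle, a ring 68 mm across and 12 mm high, lying flat. Origin at the middle of its underside.
- spare_buff: Bystander, loose: yellow spare buffing disc, 110 mm across, 24 mm high, lying flat. Origin at the middle of its underside.
- compound_bar: Bystander, loose: bar of green polishing compound half in a paper sleeve, 110 x 45 x 36 mm. Origin at the middle of its underside.
- jar: Bystander, loose: jar with white lid, 68 mm across, 80 mm high. Origin at the middle of its underside.
- brush: Bystander, loose: bench brush lying on its side on the table. Origin at the middle of its underside.
- dish: Bystander, loose: white ceramic dish, 100 mm across, 35 mm high. Origin at the middle of its underside.
- lead_block: Bystander, loose: wooden block 90 x 60 x 30 mm. Origin at the middle of its underside.
There are look-alikes about, which are no part of the job. Leave any green look-alike of the part that bears clip_tab alone.

How it is judged:
By the outcome, as a careful person would: the job done as asked, in the order asked, and still so for the second after the job is handed in, with the robot touching nothing.
It also fails if it takes over 67 s, if anything falls off the work surface, if the arm or the gripper's body presses on something with over 40 N, if the wrist force passes 120 N, or if a joint passes its speed limit or range.

## Robot

A 6-joint arm with a two-finger parallel gripper is mounted at the origin on the work surface. World frame = base frame: x ahead of the robot, y to its left, z up, the work surface at z = 0. Lengths are in mm, angles in rad, forces in N, time in s.
With the tool pointing down it reaches from about 375 to 900 mm from the base axis. Payload 3.1 kg.
Tool frame: the origin (TCP) lies where the fingers leave the gripper's body, on its centre line; the fingertips stand 70 mm ahead of it and the grasp point (between the pads) lies 51 mm ahead of it (bot.nose_length is the distance from the TCP to the fingertips, in mm); z points along the fingers, y is the line along which they close (so a half turn about z gives the same grasp; the last joint's range is limited). The gripper opens to 87 mm and grips with 3 to 60 N. Pads are 19 mm wide; open, the fingers measure 117 mm over their backs; the gripper's body (75 mm by 190 mm) begins 51 mm behind the grasp point.
Start: joints at [-1.294, 0.527, 1.433, -0, 1.181, -0.178], TCP at [274.57, -561.434, 292.248] pointing down, gripper open.
Joint ranges: [-3.08, 3.08], [-0.75, 2.2], [0.22, 2.44], [-1.43, 4.57], [0, 2.65], [-2.85, 2.85]. Speed limits (rad/s): [2.79, 2.79, 3.14, 3.14, 3.14, 3.14].

## Interface

Orientations are given as a unit quaternion [w, x, y, z].
In Python, from station import bot, read_camera, camera_params gives the robot as it stands.
- The arm moves only by the tool step_arm, never from a script. Its argument "rows" is text: rows parted by semicolons, each of 7 numbers parted by spaces: the closure in counts, from 0 (fully open) to 255 (shut), then the shift along the tool's x, y, z in cm, then the turn, a rotation vector about the tool's x, y, z in rad. In form: hand x y z ax ay az; .... A call has 1 to 8 rows; each row is the pose to reach, as a shift and turn from the pose commanded when the call began, along the tool's axes at that moment; what a row does not reach only later rows make up. A row lasts 1/10 s, in which the tool goes at most 50 mm and 8.59 degrees, less where a joint would pass 70% of its speed; a pose out of reach is approached as far as the arm can. A call with a gripper value outside its range is refused whole. The fingers move at their own pace and stop on an object; the grip force is fixed at half the most. Time passes only in rows, so rows that repeat a pose let the fingers close. It gives the time, the measured TCP pose, the force, the opening and the grip force at its end, in the units of the state.
- bot.read_state(): the state, without advancing time (a new reading comes with each control period).
- read_camera(name): name is "scene" or "side" or "wrist"; returns the picture (480x640x3 uint8, red, green, blue); there is no depth.
- camera_params(name): a dict with "fovy" (degrees; the focal length in pixels is half the picture's height over the tangent of half this angle, whatever the lens; pixels are square), "cx", "cy" (the principal point, pixels), "pose" (4x4, takes a point from camera to world coordinates). Camera axes: x right, y up, looking along -z (the intrinsics and any distortion apply to the point x, -y, -z); pixel columns grow to the right and rows downward; lengths in mm; the calibration is good to about 2 mm. A picture is of the moment at which its call begins: read the wrist's pose just before it. camera_params takes no time and is no camera call; for the wrist camera it gives the pose at the moment of the call.
- bot.job_done(): hands the job in; it is judged then, once.
The state is a dict: "time_s": time; "joint_pos": joint angles; "joint_velocities": joint speeds; "effort": joint torques, N m; "tcp_pos": TCP position; "tcp_rot": TCP orientation; "wrist_force": force on the tool from outside, world axes, zero at the start; "moment": the same for the moment, N m; "opening": opening from 0.0 (shut) to 1.0 (fully open); "grip_force": force on a finger pad.
Only numpy, scipy, OpenCV 4.12 (cv2) and the standard library are available. Lean on these libraries where they do the work, as an engineer would, in place of code of your own. Each camera call takes 0.05 s, during which the arm holds its last target. There are 200 camera calls.

## Working session

There is one attempt and no reset: what is moved stays moved. The work goes in short steps, Python scripts to look and compute and a tool call to move; the robot and the scene stay as the last step left them, time stands still between calls to the robot, and variables do not carry over. Pictures are saved under pics/ and viewed, at most 10 in all, crops included, and the job is handed in when it is done.

Besides the shell and the picture viewer there is one more tool, called after "Request:" in YAML: its name, and indented under it one key for each argument. step_arm: Moves the arm, as the interface text tells. Its arguments: {"type":"object","properties":{"rows":{"type":"string"}},"required":["rows"]}

```bash
mkdir -p pics; ls; python3 - <<'E'
from station import bot, read_camera, camera_params
import cv2, numpy as np
for n in("scene","side"):
    im=read_camera(n); cv2.imwrite(f"pics/{n}0.png",im[:,:,::-1])
    p=camera_params(n); print(n,p)
print(bot.read_state())
E
```

```text
pics
scene {'fovy': 56.454637226462175, 'cx': 315.85021728846766, 'cy': 240.1655315367005, 'pose': array([[ 7.67536462e-01, -3.81685721e-01,  5.14979407e-01,
         1.11691320e+03],
       [ 6.40994063e-01,  4.52266076e-01, -6.20146762e-01,
        -6.90954050e+02],
       [ 3.79344856e-03,  8.06083995e-01,  5.91788985e-01,
         7.86986095e+02],
       [ 0.00000000e+00,  0.00000000e+00,  0.00000000e+00,
         1.00000000e+00]])}
side {'fovy': 42.22148388956968, 'cx': 320.4859269056392, 'cy': 236.7862855447196, 'pose': array([[-9.06388385e-01,  2.86378921e-01, -3.10559510e-01,
         7.70217260e+01],
       [-4.22444400e-01, -6.16025886e-01,  6.64870541e-01,
         1.02191261e+03],
       [-9.07789169e-04,  7.33825062e-01,  6.79337879e-01,
         1.14534337e+03],
       [ 0.00000000e+00,  0.00000000e+00,  0.00000000e+00,
         1.00000000e+00]])}
{'time_s': 0.1, 'joint_pos': array([-1.29451908e+00,  5.28402040e-01,  1.43375358e+00, -2.76386927e-05,
        1.18140339e+00, -1.78514639e-01]), 'joint_velocities': array([ 0.00108718, -0.00144261, -0.00265741,  0.00048246, -0.00145935,
       -0.00052185]), 'effort': array([-8.06159660e-04, -4.40989816e+01, -1.77148980e+01,  6.35416643e-02,
        5.34126547e-02, -3.54115014e-05]), 'tcp_pos': array([ 274.41659794, -560.95881556,  291.35818666]), 'tcp_rot': array([-9.81375843e-04,  9.74255103e-01,  2.25446285e-01, -6.08041191e-05]), 'wrist_force': array([-0.42517171, -0.29589334,  0.3526215 ]), 'moment': array([0.01225847, 0.00895201, 0.00252259]), 'grip_force': 0.0, 'opening': 1.0011110761355635}
```

View pics/scene0.png

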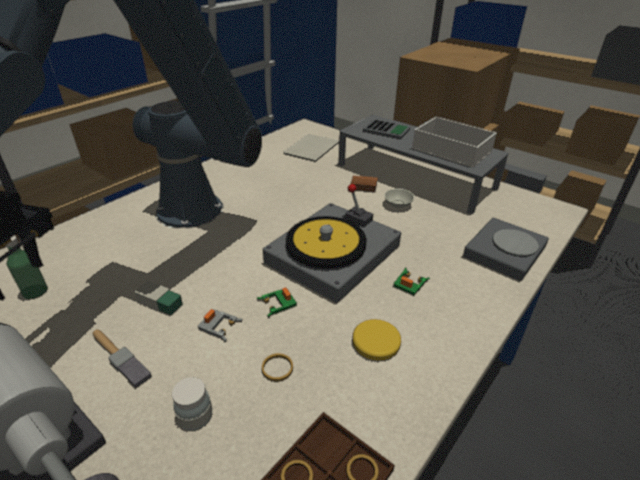

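View pics/side0.png

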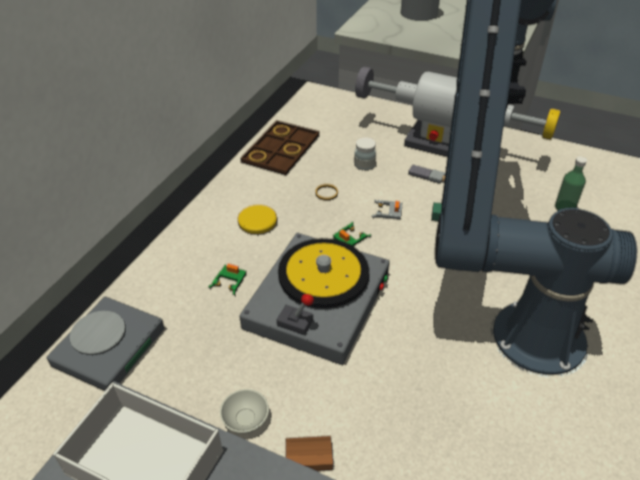

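The scene view shows the steel clip with its orange tab at (209,316), green look-alikes at (283,297) and (407,281), the spindle at (326,229) and the red knob at (352,187). In the side view the steel tab is at (397,206), the spindle at (323,262) and the knob at (307,299).

```bash
cat > h.py <<'E'
from station import bot, read_camera, camera_params
import cv2, numpy as np
def ray(p,uv):
    f=240/np.tan(np.radians(p["fovy"])/2); T=p["pose"]
    d=T[:3,:3]@np.array([(uv[0]-p["cx"])/f,-(uv[1]-p["cy"])/f,-1]); return T[:3,3],d/np.linalg.norm(d)
def onz(p,uv,z):
    o,d=ray(p,uv); return o+d*(z-o[2])/d[2]
def tri(r):
    A=sum(np.eye(3)-np.outer(d,d) for o,d in r); b=sum((np.eye(3)-np.outer(d,d))@o for o,d in r)
    x=np.linalg.solve(A,b); return x,[np.linalg.norm(np.cross(x-o,d)).round(1) for o,d in r]
def proj(p,X):
    f=240/np.tan(np.radians(p["fovy"])/2); T=p["pose"]; c=T[:3,:3].T@(np.array(X)-T[:3,3])
    return np.array([p["cx"]+f*c[0]/-c[2],p["cy"]-f*c[1]/-c[2]])
def blobs(im,lo,hi,amin=8,box=None):
    m=cv2.inRange(cv2.cvtColor(im,cv2.COLOR_RGB2HSV),lo,hi)
    if box: k=np.zeros_like(m); x0,y0,x1,y1=box; k[y0:y1,x0:x1]=1; m=m*k
    n,l,s,c=cv2.connectedComponentsWithStats(m)
    return [(c[i].round(1),s[i].tolist()) for i in range(1,n) if s[i][4]>=amin],m
ORANGE=((4,150,120),(17,255,255)); RED=((172,120,70),(180,255,255)); RED2=((0,150,70),(3,255,255)); YEL=((20,130,90),(32,255,255))
E
python3 - <<'E'
from h import *
P={n:camera_params(n) for n in("scene","side")}
I={n:cv2.imread(f"pics/{n}0.png")[:,:,::-1].copy() for n in P}
bx={"scene":dict(tab=(195,305,225,325),knob=(340,175,365,196),wh=(270,205,380,275)),"side":dict(tab=(385,195,410,217),knob=(297,288,318,310),wh=(270,230,380,320))}
R={}
for n in P:
    for k,c in(("tab",((0,130,90),(20,255,255))),("wh",YEL)):
        b,m=blobs(I[n],*c,box=bx[n][k]); b=max(b,key=lambda t:t[1][4])
        print(n,k,b)
        if k=="wh":
            pts=cv2.findNonZero(m); hull=cv2.convexHull(pts); e=cv2.fitEllipse(hull); print(e); R[n,k]=e[0]
        else: R[n,k]=b[0]
    hs=cv2.cvtColor(I[n],cv2.COLOR_RGB2HSV); x0,y0,x1,y1=bx[n]["knob"]
    h=hs[y0:y1,x0:x1]; m=((h[...,0]<8)|(h[...,0]>170))&(h[...,1]>140)&(h[...,2]>60)
    ys,xs=np.nonzero(m); R[n,"knob"]=(xs.mean()+x0,ys.mean()+y0); print(n,"knob",R[n,"knob"],m.sum())
for k in("tab","knob","wh"):
    print(k,tri([ray(P[n],R[n,k]) for n in P]))
for n in P: print(n,"wheel@80",onz(P[n],R[n,"wh"],80), "knob@147",onz(P[n],R[n,"knob"],147),"tab@16",onz(P[n],R[n,"tab"],20))
big=lambda n,x,y,w:cv2.resize(I[n][y:y+int(w*.75),x:x+w],(600,450),interpolation=cv2.INTER_CUBIC)
cv2.imwrite("pics/a.png",np.hstack([cv2.resize(I["scene"][295:345,190:250],(400,333)),cv2.resize(I["side"][190:230,365:413],(400,333))])[:,:,::-1])
E
```

```text
scene tab (array([208.8, 314.1]), [204, 310, 10, 9, 51])
scene wh (array([325.8, 239. ]), [293, 219, 66, 40, 1852])
((325.7202453613281, 238.45909118652344), (39.13521194458008, 65.95610809326172), 91.09967803955078)
scene knob (np.float64(352.1041666666667), np.float64(187.22916666666666)) 48
side tab (array([396.5, 205.6]), [395, 201, 4, 10, 35])
side wh (array([323.1, 269.8]), [286, 243, 75, 54, 3013])
((324.1512756347656, 266.7658996582031), (62.42328643798828, 74.82563781738281), 76.64893341064453)
side knob (np.float64(306.76576576576576), np.float64(299.14414414414415)) 111
tab (array([ 450.15809368, -280.1060533 ,   25.70817476]), [np.float64(0.2), np.float64(0.2)])
knob (array([476.97972312, 238.76250951, 151.00520419]), [np.float64(1.7), np.float64(1.7)])
wh (array([513.79662255,  72.63808006,  79.31146257]), [np.float64(2.7), np.float64(2.7)])
scene wheel@80 [516.98687744  72.95716347  80.        ] knob@147 [474.48280224 245.3067225  147.        ] tab@16 [ 445.38861159 -276.95411208   20.        ]
side wheel@80 [511.37225568  71.46331105  80.        ] knob@147 [477.24040795 234.632873   147.        ] tab@16 [ 451.92643605 -286.94964067   20.        ]
```

View pics/a.png

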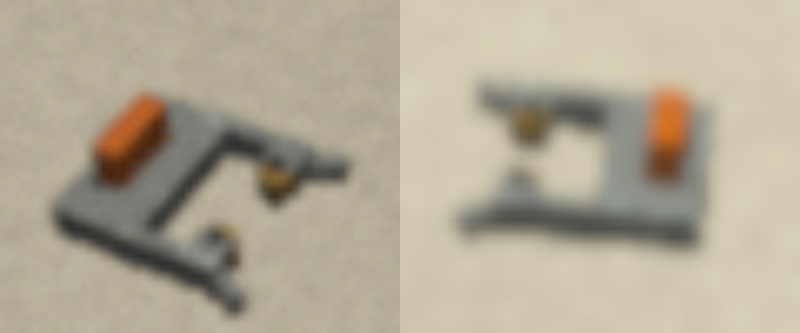

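The crop shows the steel clip flat on the bench, with the tab at its back. The mouth opens to the lower right in the scene view and to the left in the side view, so its yaw is about +20 to 30°.

```bash
cat >> h.py <<'E'
from scipy.spatial.transform import Rotation as Ro
def tool():
    s=bot.read_state(); q=s["tcp_rot"]; return s,Ro.from_quat([q[1],q[2],q[3],q[0]])
def goto(pos,yaw=None):
    "shift (cm, tool axes) and turn from here to TCP pos, tool down with its x at yaw (deg)"
    s,R=tool(); d=R.inv().apply(np.array(pos)-s["tcp_pos"])/10
    y=np.degrees(np.arctan2(R.as_matrix()[1,0],R.as_matrix()[0,0])) if yaw is None else yaw
    c,n=np.cos(np.radians(y)),np.sin(np.radians(y)); G=Ro.from_matrix(np.array([[c,n,0],[n,-c,0],[0,0,-1]]))
    print("now",s["tcp_pos"].round(1),"F",s["wrist_force"].round(1),"shift",d.round(2),"rot",(R.inv()*G).as_rotvec().round(3))
E
python3 - <<'E'
from h import *
s,R=tool(); p=camera_params("wrist"); print(p["fovy"],p["cx"],p["cy"]); print(R.as_matrix().round(3))
print("cam in tool",R.inv().apply(p["pose"][:3,3]-s["tcp_pos"]).round(1)); print((R.inv().as_matrix()@p["pose"][:3,:3]).round(3))
goto((400,-300,300))
E
```

```text
62.36622075328591 316.58418853921154 238.51115290372385
[[ 0.898  0.439 -0.001]
 [ 0.439 -0.898  0.002]
 [ 0.    -0.002 -1.   ]]
cam in tool [ 84.4   0.4 -93.5]
[[-0.     0.954  0.3  ]
 [ 1.     0.001 -0.001]
 [-0.001  0.3   -0.954]]
now [ 274.4 -561.   291.4] F [-0.4 -0.3  0.4] shift [ 22.75 -17.93  -0.82] rot [-0.002 -0.     0.   ]
```

Request:
step_arm:
  rows: "0 5 -4 0 0 0 0;0 10 -8 0 0 0 0;0 15 -12 0 0 0 0;0 20 -16 0 0 0 0;0 24 -18 0 0 0 0;0 24 -18 0 0 0 0;0 24 -18 0 0 0 0;0 24 -18 0 0 0 0"

```text
time_s: 0.9
tcp_pos: [411.6, -293.2, 292.1]
tcp_rot: [0.0, 0.974, 0.227, -0.0]
wrist_force: [0.3, -0.6, 0.1]
opening: 0.998
grip_force: 0.0
```

```bash
python3 - <<'E'
from h import *
s,R=tool(); print(s["tcp_pos"])
p=camera_params("wrist"); im=read_camera("wrist"); cv2.imwrite("pics/w1.png",im[:,:,::-1]); np.save("w1.npy",p["pose"])
print(proj(p,(450,-280,25)))
print(blobs(im,(4,130,90),(20,255,255),60)[0])
E
```

```text
[ 411.56014997 -293.21332754  292.13559079]
[321.37110207 164.94049264]
[(array([231.7,   6.7]), [228, 0, 11, 14, 63]), (array([315.8, 107.2]), [313, 99, 7, 16, 64]), (array([322.1, 164.1]), [305, 155, 35, 20, 485]), (array([542.8, 367.3]), [540, 359, 7, 19, 94]), (array([ 90.4, 374.6]), [88, 367, 6, 15, 68])]
```

View pics/w1.png

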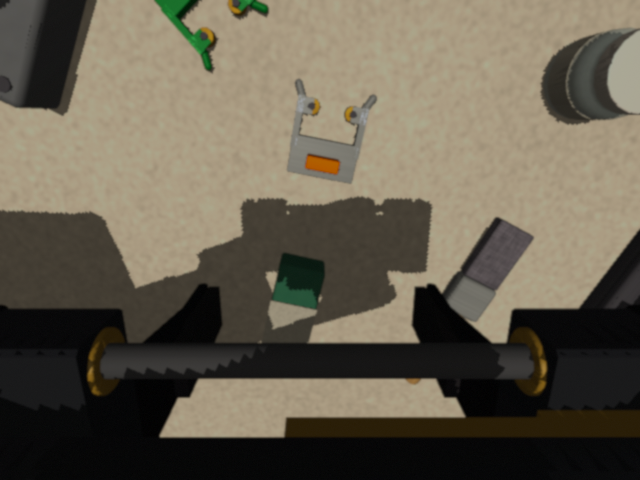

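The wrist view shows the tab at (322,164) and the bridge's back corners at about (288,174) and (352,183). The rollers are at (311,106) and (353,115). The compound bar at (298,285) and the jar at (610,90) are well clear.

```bash
python3 - <<'E'
from h import *
p=camera_params("wrist"); p1=dict(p,pose=np.load("w1.npy"))
im=cv2.imread("pics/w1.png")[:,:,::-1].copy()
a,b=onz(p1,(288,174),12),onz(p1,(352,183),12); r1,r2=onz(p1,(313,105),7),onz(p1,(352,115),7)
for u,v in((a,b),(r1,r2)): d=(v-u)[:2]; print(u.round(1),v.round(1),np.linalg.norm(d),"yaw",np.degrees(np.arctan2(d[0],-d[1])))
b,m=blobs(im,(4,130,90),(20,255,255),60,(290,140,350,190)); r=cv2.minAreaRect(cv2.findNonZero(m)); print(r)
bp=cv2.boxPoints(r); print(bp); print([onz(p1,q,28)[:2].round(1) for q in bp])
c=onz(p1,r[0],28); print(c)
S=camera_params("scene"); D=camera_params("side")
print(tri([ray(p1,r[0]),ray(S,(208.8,314.1)),ray(D,(396.5,205.6))]))
goto((430,-294,200),10)
E
```

```text
[ 427.2 -256.5   12. ] [ 446.3 -314.4   12. ] 60.96336171241125 yaw 18.22141943968826
[ 492.9 -250.5    7. ] [ 500.9 -286.1    7. ] 36.56867636417914 yaw 12.571465875485694
((322.09613037109375, 164.01922607421875), (33.535858154296875, 14.512594223022461), 11.309932708740234)
[[304.23077 167.84615]
 [307.0769  153.61537]
 [339.9615  160.1923 ]
 [337.11536 174.42308]]
[array([ 441.2, -267.2]), array([ 453.6, -264. ]), array([ 461.4, -292.8]), array([ 449. , -296.3])]
[ 451.32660946 -280.02011747   28.        ]
(array([ 450.53690539, -280.19633945,   25.73838035]), [np.float64(0.6), np.float64(0.1), np.float64(0.5)])
now [ 411.2 -294.5  292.2] F [-0.6  0.2  0. ] shift [1.71 0.78 9.22] rot [0.001 0.    0.281]
```

```bash
python3 - <<'E'
from h import *
goto((450.5,-280.5,190),15.5)
E
```

```text
now [ 411.2 -294.5  292.2] F [-0.6  0.2  0. ] shift [ 4.15  0.47 10.22] rot [0.001 0.    0.185]
```

Request:
step_arm:
  rows: "0 1 0.1 3 0 0 0.06;0 2.5 0.3 6 0 0 0.12;0 4.15 0.47 10.2 0 0 0.185;0 4.15 0.47 10.2 0 0 0.185;0 4.15 0.47 10.2 0 0 0.185;0 4.15 0.47 10.2 0 0 0.185;0 4.15 0.47 10.2 0 0 0.185;0 4.15 0.47 10.2 0 0 0.185"

```text
time_s: 1.75
tcp_pos: [450.6, -281.2, 192.2]
tcp_rot: [0.001, 0.991, 0.134, 0.001]
wrist_force: [0.0, 0.5, 0.3]
opening: 1.002
grip_force: 0.0
```

```bash
python3 - <<'E'
from h import *
p=camera_params("wrist"); p1=dict(p,pose=np.load("w1.npy")); im=read_camera("wrist"); cv2.imwrite("pics/w2.png",im[:,:,::-1])
q=proj(p,(450,-280,25)).astype(int); print(q)
b,m=blobs(im,(4,130,90),(20,255,255),100,(q[0]-60,q[1]-50,q[0]+60,q[1]+50)); r=cv2.minAreaRect(cv2.findNonZero(m)); print(r)
print([onz(p,x,28)[:2].round(1) for x in cv2.boxPoints(r)])
print(tri([ray(p,r[0]),ray(p1,(322.1,164))]))
goto((450.5,-280.5,86),15.5)
E
```

```text
[313 242]Traceback (most recent call last):
  File "<stdin>", line 4, in <module>
cv2.error: OpenCV(4.12.0) /io/opencv/modules/imgproc/src/convhull.cpp:143: error: (-215:Assertion failed) total >= 0 && (depth == CV_32F || depth == CV_32S) in function 'convexHull'
```

View pics/w2.png

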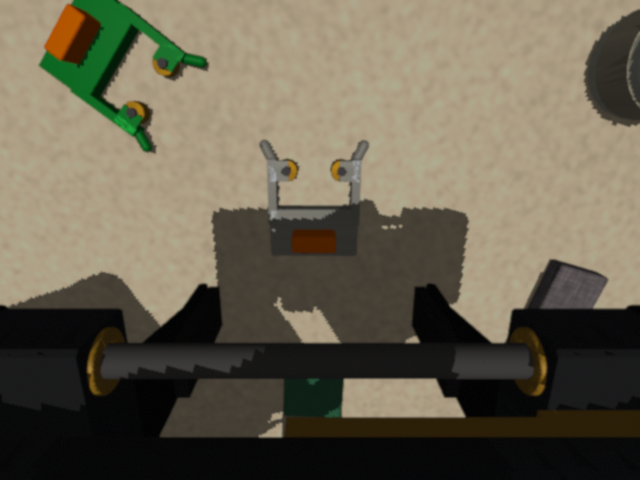

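The shadowed tab is at (314,242), where predicted for z = 25. The clip is square to the tool, with its back edge level and its midline at u = 314.5. I'll go down and grip.

Request:
step_arm:
  rows: "0 0 -0.1 4 0 0 0;0 0 -0.1 7 0 0 0;0 0 -0.1 9 0 0 0;0 0 -0.1 10 0 0 0;0 0 -0.1 10.6 0 0 0;0 0 -0.1 10.6 0 0 0;0 0 -0.1 10.6 0 0 0;0 0 -0.1 10.6 0 0 0"

```text
time_s: 2.6
tcp_pos: [450.7, -279.8, 85.3]
tcp_rot: [0.001, 0.991, 0.135, 0.001]
wrist_force: [-0.3, 0.1, 0.1]
opening: 1.002
grip_force: 0.0
```

Request:
step_arm:
  rows: "120 0 0 0 0 0 0;200 0 0 0 0 0 0;255 0 0 0 0 0 0;255 0 0 0 0 0 0;255 0 0 0 0 0 0;255 0 0 0 0 0 0;255 0 0 0 0 0 0;255 0 0 0 0 0 0"

```text
time_s: 3.4
tcp_pos: [450.2, -279.3, 84.2]
tcp_rot: [-0.0, 0.991, 0.134, -0.0]
wrist_force: [-0.0, -1.2, -0.4]
opening: 0.351
grip_force: 0.0
```

Request:
step_arm:
  rows: "255 0 0 0 0 0 0;255 0 0 0 0 0 0;255 0 0 -1 0 0 0;255 0 0 -3 0 0 0;255 0 0 -7 0 0 0;255 0 0 -11 0 0 0;255 0 0 -15 0 0 0;255 0 0 -15 0 0 0"

```text
time_s: 4.2
tcp_pos: [452.3, -281.1, 239.9]
tcp_rot: [0.005, 0.991, 0.135, 0.004]
wrist_force: [0.6, -0.6, -2.0]
opening: 0.34
grip_force: 30.0
```

```bash
python3 - <<'E'
from h import *
im=read_camera("wrist"); a=im
s,R=tool(); print(s["tcp_pos"],s["grip_force"],s["opening"])
cv2.imwrite("pics/w3.png",a[:,:,::-1])
c,n=np.cos(np.radians(10)),np.sin(np.radians(10))
goto((380,70,250),10)
E
```

```text
[ 451.11707796 -280.11053438  237.26537805] 29.999631643295288 0.33981888494606355
now [ 451.1 -280.1  237.3] F [ 0.5 -0.2 -2.3] shift [  2.49 -35.63  -1.47] rot [ 0.006 -0.004  0.095]
```

View pics/w3.png

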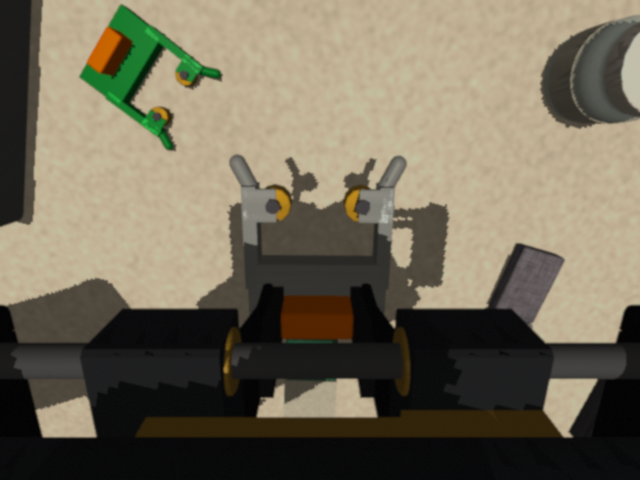

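The clip hangs level in the fingers, with the tab at (316,317) and the rollers at (275,205) and (362,205). Next I'll carry it above its place beside the spindle.

```bash
python3 - <<'E'
from h import *
s,R=tool(); p=camera_params("wrist")
for y in(-18.5,18.5):
    print([proj(p,s["tcp_pos"]+R.apply((47,y,z))).round(1) for z in(70,85)], [proj(p,s["tcp_pos"]+R.apply((0,15*np.sign(y),z))).round() for z in (54,)],[proj(p,s["tcp_pos"]+R.apply((69,25*np.sign(y),z))).round() for z in (73,79,85,)])
d=np.array([np.cos(np.radians(8)),np.sin(np.radians(8))])
goto((*(np.array([513.5,72.5])-95*d),240),8)
E
```

```text
[array([271.9, 207. ]), array([275.4, 199.7])] [array([280., 325.])] [array([255., 153.]), array([257., 152.]), array([259., 151.])]
[array([359.7, 207. ]), array([356.2, 199.6])] [array([352., 325.])] [array([376., 153.]), array([374., 152.]), array([372., 151.])]
now [ 451.1 -280.1  237.3] F [ 0.5 -0.2 -2.3] shift [  6.   -33.55  -0.45] rot [ 0.006 -0.004  0.13 ]
```

Request:
step_arm:
  rows: "255 0.5 -3 -0.4 0 0 0.01;255 1.2 -7.5 -0.4 0 0 0.03;255 2 -12.5 -0.4 0 0 0.05;255 3 -17.5 -0.4 0 0 0.07;255 4 -22.5 -0.4 0 0 0.09;255 5 -27 -0.4 0 0 0.11;255 5.6 -31 -0.4 0 0 0.12;255 6 -33.5 -0.4 0 0 0.13"

```text
time_s: 5.05
tcp_pos: [415.9, 62.3, 236.8]
tcp_rot: [-0.001, 0.997, 0.071, -0.003]
wrist_force: [0.1, 0.2, -1.6]
opening: 0.338
grip_force: 30.0
```

Request:
step_arm:
  rows: "255 0 0 0 0 0 0;255 0 0 0 0 0 0;255 0 0 0 0 0 0;255 0 0 0 0 0 0"

```text
time_s: 5.45
tcp_pos: [418.9, 58.5, 237.9]
tcp_rot: [0.0, 0.998, 0.069, -0.0]
wrist_force: [0.3, 0.7, -1.4]
opening: 0.342
grip_force: 30.0
```

```bash
python3 - <<'E'
from h import *
s,R=tool(); p=camera_params("wrist"); im=read_camera("wrist"); cv2.imwrite("pics/w4.png",im[:,:,::-1]); np.save("w4.npy",p["pose"])
print(s["tcp_pos"],s["grip_force"],proj(p,(513.5,72.5,115)),proj(p,(513.5,72.5,80)))
b,m=blobs(im,*YEL,500); print(b)
E
```

```text
[418.9144852   58.50728809 237.93856281] 29.99957710504532 [314.59642177  90.96187293] [314.82018752  94.18693961]
[(array([303.4,  99.7]), [154, 0, 300, 235, 51644])]
```

View pics/w4.png

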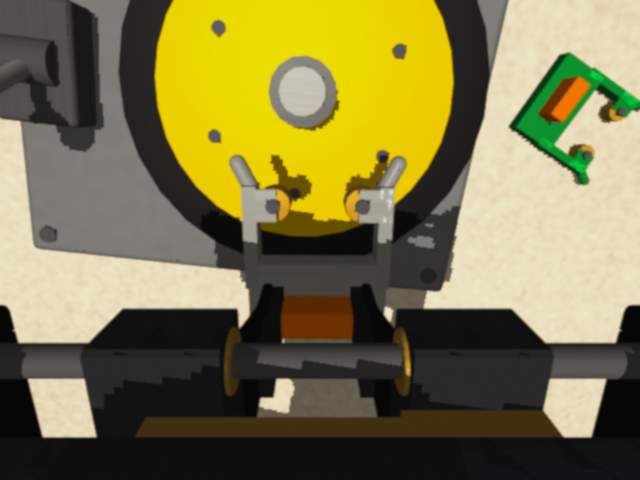

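The spindle head is at about (303,91), against a prediction of (314.6,91), so the spindle is some 6 mm further to +y than estimated. The lever block is at upper left, and the housing's near edge gives a lap yaw of about 2°.

```bash
cat >> h.py <<'E'
def head(im,guess):
    "head circle: non-yellow hole in the wheel near the guess"
    m=cv2.bitwise_not(cv2.inRange(cv2.cvtColor(im,cv2.COLOR_RGB2HSV),(15,110,40),(40,255,255)))
    m=cv2.morphologyEx(m,cv2.MORPH_OPEN,np.ones((9,9),np.uint8))
    n,l,s,c=cv2.connectedComponentsWithStats(m); g=np.array(guess)
    i=min((i for i in range(1,n) if s[i][4]<12000),key=lambda i:np.linalg.norm(c[i]-g))
    ct=max(cv2.findContours((l==i).astype(np.uint8),0,2)[0],key=cv2.contourArea); return cv2.minEnclosingCircle(ct),s[i].tolist()
E
python3 - <<'E'
from h import *
p=dict(camera_params("wrist"),pose=np.load("w4.npy")); im=cv2.imread("pics/w4.png")[:,:,::-1].copy()
c,st=head(im,(303,91)); print(c,st); print(onz(p,c[0],112))
g=cv2.cvtColor(im[50:135,260:345],cv2.COLOR_RGB2GRAY); hs=cv2.cvtColor(im[50:135,260:345],cv2.COLOR_RGB2HSV)
m=((hs[...,1]<60)&(g>150)).astype(np.uint8); ct=max(cv2.findContours(m,0,2)[0],key=cv2.contourArea); t=cv2.minEnclosingCircle(ct); t0=np.array(t[0])+(260,50); print("top disc",t0,t[1],onz(p,t0,115))
# bolt holes: outer circle around axis as a check; side/scene rays
S,D=camera_params("scene"),camera_params("side"); X=onz(p,t0,115); print(proj(S,X),proj(D,X))
for n,P_ in(("scene",S),("side",D)):
    i=cv2.imread(f"pics/{n}0.png")[:,:,::-1].copy(); q=proj(P_,X).astype(int); h=cv2.cvtColor(i,cv2.COLOR_RGB2HSV)[q[1]-15:q[1]+16,q[0]-15:q[0]+16]
    mm=(h[...,1]<90).astype(np.uint8); k,l,s,cc=cv2.connectedComponentsWithStats(mm); j=l[15,15]; print(n,s[j],cc[j]+q-15)
E
```

```text
((302.72125244140625, 91.1637191772461), 35.80657958984375) [270, 56, 66, 71, 3755]
[512.70659609  78.62731823 112.        ]
top disc [301.03177261  90.88127136] 25.19582176208496 [512.58357171  79.38582078 115.        ]
[326.16973355 226.07969268] [322.31962653 258.36016688]
scene [  9  14  13  16 149] [325.71812081 231.83221477]
side [ 10  12  14  17 185] [323.23243243 262.88108108]
```

```bash
python3 - <<'E'
from h import *
goto((432.5,67,206),8)
E
```

```text
now [419.   58.5 238. ] F [ 0.3 -0.1 -2. ] shift [ 1.46 -0.65  3.2 ] rot [-0.     0.    -0.002]
```

Request:
step_arm:
  rows: "255 0.7 -0.3 1 0 0 0;255 1.45 -0.65 2.2 0 0 0;255 1.45 -0.65 3.2 0 0 0;255 1.45 -0.65 3.2 0 0 0;255 1.45 -0.65 3.2 0 0 0;255 1.45 -0.65 3.2 0 0 0"

```text
time_s: 6.1
tcp_pos: [432.1, 67.9, 206.4]
tcp_rot: [0.0, 0.998, 0.07, 0.0]
wrist_force: [0.8, 0.2, -1.5]
opening: 0.343
grip_force: 30.0
```

```bash
python3 - <<'E'
from h import *
s,R=tool(); p=camera_params("wrist"); im=read_camera("wrist"); cv2.imwrite("pics/w5.png",im[:,:,::-1]); np.save("w5.npy",p["pose"])
p4=dict(p,pose=np.load("w4.npy"))
g=proj(p,(512.7,78.8,112)); c,st=head(im,g); print(s["tcp_pos"],g,c,st,onz(p,c[0],112))
print("tri",tri([ray(p,c[0]),ray(p4,(302.7,91.2))]))
b,m=blobs(im,(12,150,60),(22,255,255),40,(230,170,410,240)); print(b)
E
```

```text
[432.10453602  67.89593377 206.35797402] [317.15758443 121.15363807] ((316.703125, 120.796875), 39.674217224121094) [279, 82, 76, 79, 4764] [512.82520677  79.02611881 112.        ]
tri (array([512.82605406,  78.91011556, 107.5072199 ]), [np.float64(0.1), np.float64(0.1)])
[(array([282.2, 200.7]), [267, 184, 25, 38, 401]), (array([352.7, 201. ]), [345, 185, 24, 36, 387])]
```

View pics/w5.png

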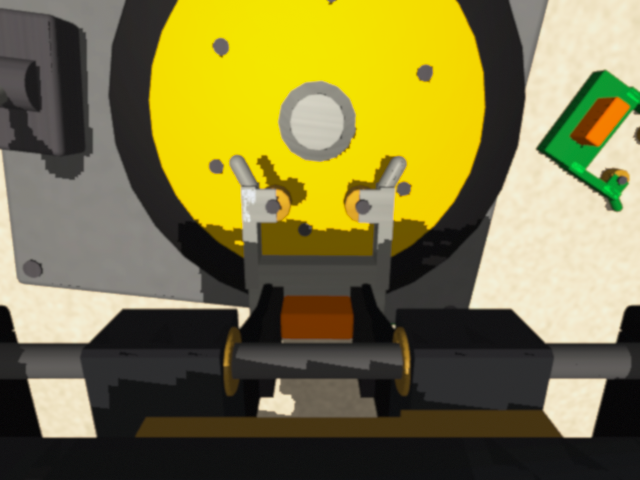

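The view shows the clip's mid-line at u = 317.5 and the head at (316.7,120.8), so they line up. The triangulated spindle is (512.8, 79.0), and its height of 107 fits the head. I'll lower the clip onto the wheel.

Request:
step_arm:
  rows: "255 0 0 1.5 0 0 0;255 0 0 2.7 0 0 0;255 0 0 3.5 0 0 0;255 0 0 3.9 0 0 0;255 0 0 4.05 0 0 0;255 0 0 4.05 0 0 0;255 0 0 4.05 0 0 0;255 0 0 4.05 0 0 0"

```text
time_s: 6.95
tcp_pos: [432.4, 68.0, 166.1]
tcp_rot: [0.0, 0.998, 0.07, 0.0]
wrist_force: [0.2, 0.9, -1.6]
opening: 0.345
grip_force: 30.0
```

Request:
step_arm:
  rows: "255 0 0 0.05 0 0 0;255 0 0 0.05 0 0 0;255 0 0 0.05 0 0 0"

```text
time_s: 7.25
tcp_pos: [432.2, 68.0, 165.3]
tcp_rot: [0.0, 0.998, 0.07, 0.0]
wrist_force: [0.2, -0.5, -1.6]
opening: 0.343
grip_force: 30.0
```

Request:
step_arm:
  rows: "255 0 0 0.05 0 0 0;255 0 0 0.05 0 0 0;255 0 0 0.05 0 0 0;255 0 0 0.1 0 0 0;255 0 0 0.1 0 0 0;255 0 0 0.1 0 0 0"

```text
time_s: 7.85
tcp_pos: [432.2, 68.0, 164.2]
tcp_rot: [-0.0, 0.998, 0.07, 0.0]
wrist_force: [0.2, -0.3, -1.8]
opening: 0.345
grip_force: 30.0
```

Request:
step_arm:
  rows: "255 0 0 0.05 0 0 0;255 0 0 0.05 0 0 0;255 0 0 0.05 0 0 0;255 0 0 0.1 0 0 0;255 0 0 0.1 0 0 0;255 0 0 0.1 0 0 0"

```text
time_s: 8.45
tcp_pos: [432.1, 68.0, 164.1]
tcp_rot: [0.0, 0.998, 0.07, 0.0]
wrist_force: [-2.3, -0.3, 11.2]
opening: 0.336
grip_force: 30.0
```

Request:
step_arm:
  rows: "255 0 0 -0.05 0 0 0;200 0 0 -0.05 0 0 0;100 0 0 -0.05 0 0 0;0 0 0 -0.05 0 0 0;0 0 0 -0.05 0 0 0;0 0 0 -0.05 0 0 0;0 0 0 -0.05 0 0 0;0 0 0 -0.05 0 0 0"

```text
time_s: 9.25
tcp_pos: [432.3, 68.0, 163.6]
tcp_rot: [-0.0, 0.998, 0.07, 0.0]
wrist_force: [-0.9, 0.7, 0.1]
opening: 0.804
grip_force: 0.0
```

Request:
step_arm:
  rows: "0 0 0 -1.5 0 0 0;0 0 0 -4 0 0 0;0 0 0 -6 0 0 0;0 -3 0 -6 0 0 0;255 -4 0 -6 0 0 0;255 -4 0 -6 0 0 0;255 -4 0 -6 0 0 0;255 -4 0 -6 0 0 0"

```text
time_s: 10.05
tcp_pos: [393.8, 62.4, 223.5]
tcp_rot: [0.0, 0.998, 0.07, 0.0]
wrist_force: [-0.5, 1.1, 0.2]
opening: 0.724
grip_force: 0.0
```

```bash
python3 - <<'E'
from h import *
s,R=tool(); p=camera_params("wrist"); im=read_camera("wrist"); cv2.imwrite("pics/w6.png",im[:,:,::-1]); np.save("w6.npy",p["pose"])
X=np.array((432.2,68,80)); d=np.array([.99,.139,0])
print(s["tcp_pos"],s["opening"]); print("tab exp",proj(p,X+(0,0,30)),"back",proj(p,X-14*d+(0,0,14)),"roll",proj(p,X+47*d+(0,0,14)),proj(p,(512.8,79,112)))
b,m=blobs(im,(4,130,60),(22,255,255),60,(230,0,410,300)); print(b)
print(head(im,proj(p,(512.8,79,112))))
E
```

```text
[393.76647482  62.36103638 223.51960089] 0.7237667461751358
tab exp [315.8471425 203.8884999] back [315.88120108 221.55696103] roll [315.82045423 111.48205645] [316.41825349  33.88578848]
[(array([289.5, 110.7]), [284, 97, 12, 27, 219]), (array([344.3, 110.2]), [339, 97, 11, 27, 197]), (array([316.2, 201.1]), [288, 188, 58, 27, 1498])]
(((316.9833679199219, 36.30878829956055), 41.460845947265625), [280, 0, 74, 78, 4744])
```

View pics/w6.png

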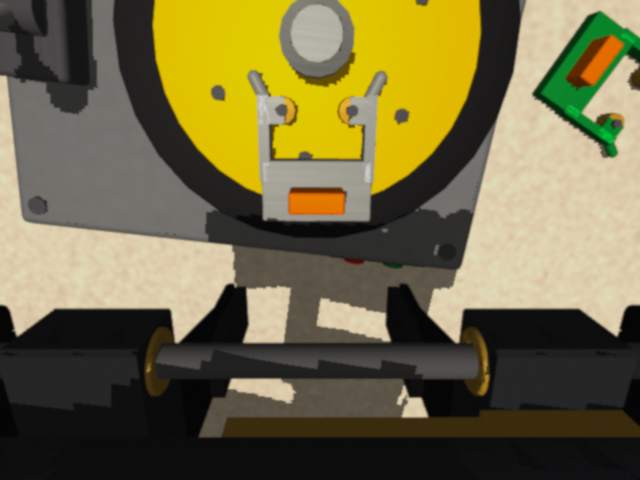

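The clip lies square on the wheel, with the tab at (316,201), the rollers level at (289/344,110) and the head centred at (317,36). I'll finish closing the fingers, then go down behind the clip.

Request:
step_arm:
  rows: "255 0 0 1 0 0 0;255 0 0 3 0 0 0;255 0 0 5 0 0 0;255 0 0 6 0 0 0;255 0 0 6.7 0 0 0;255 0 0 7 0 0 0;255 0 0 7 0 0 0;255 0 0 7 0 0 0"

```text
time_s: 10.9
tcp_pos: [393.0, 62.4, 154.0]
tcp_rot: [0.0, 0.998, 0.07, 0.0]
wrist_force: [0.1, 0.5, 0.9]
opening: 0.018
grip_force: 0.0
```

Request:
step_arm:
  rows: "255 0.5 0 0 0 0 0;255 1 0 0 0 0 0;255 1.5 0 0 0 0 0;255 2 0 0 0 0 0;255 2.4 0 0 0 0 0;255 2.8 0 0 0 0 0;255 3.2 0 0 0 0 0;255 3.2 0 0 0 0 0"

```text
time_s: 11.7
tcp_pos: [425.5, 66.9, 153.8]
tcp_rot: [0.0, 0.998, 0.07, 0.001]
wrist_force: [-1.0, -0.3, 0.8]
opening: 0.006
grip_force: 0.7
```

Request:
step_arm:
  rows: "255 0.3 0 0 0 0 0;255 0.6 0 0 0 0 0;255 0.9 0 0 0 0 0;255 1.1 0 0 0 0 0;255 1.3 0 0 0 0 0;255 1.5 0 0 0 0 0;255 1.7 0 0 0 0 0;255 1.9 0 0 0 0 0"

```text
time_s: 12.5
tcp_pos: [437.5, 69.8, 153.4]
tcp_rot: [-0.001, 0.998, 0.07, -0.007]
wrist_force: [-9.9, -1.7, 7.8]
opening: 0.002
grip_force: 4.8
```

Request:
step_arm:
  rows: "255 0.2 0 0 0 0 0;255 0.4 0 0 0 0 0;255 0.5 0 0 0 0 0;255 0.6 0 0 0 0 0;255 0.6 0 0 0 0 0"

```text
time_s: 13.0
tcp_pos: [449.8, 70.3, 153.8]
tcp_rot: [0.0, 0.998, 0.07, 0.001]
wrist_force: [-0.0, 0.9, -0.4]
opening: 0.007
grip_force: 0.1
```

Request:
step_arm:
  rows: "255 0.1 0 0 0 0 0;255 0.2 0 0 0 0 0;255 0.3 0 0 0 0 0;255 0.4 0 0 0 0 0;255 0.4 0 0 0 0 0;255 0.4 0 0 0 0 0"

```text
time_s: 13.6
tcp_pos: [451.9, 71.0, 153.6]
tcp_rot: [-0.0, 0.998, 0.07, -0.001]
wrist_force: [-4.5, -1.4, 4.0]
opening: 0.008
grip_force: 2.6
```

Request:
step_arm:
  rows: "255 0.1 0 0 0 0 0;255 0.1 0 0 0 0 0;255 0.2 0 0 0 0 0;255 0.2 0 0 0 0 0;255 0.2 0 0 0 0 0"

```text
time_s: 14.1
tcp_pos: [452.3, 71.1, 153.6]
tcp_rot: [-0.0, 0.998, 0.07, -0.003]
wrist_force: [-8.1, -4.3, 6.3]
opening: 0.006
grip_force: 4.2
```

Request:
step_arm:
  rows: "255 0.2 0 0 0 0 0;255 0.4 0 0 0 0 0;255 0.4 0 0 0 0 0;255 0.4 0 0 0 0 0"

```text
time_s: 14.5
tcp_pos: [452.9, 71.4, 153.4]
tcp_rot: [-0.0, 0.997, 0.071, -0.007]
wrist_force: [-12.8, -6.2, 10.5]
opening: 0.006
grip_force: 7.1
```

Request:
step_arm:
  rows: "255 -1 0 0 0 0 0;255 -3 0 0 0 0 0;255 -5 0 0 0 0 0;255 -5 0 -4 0 0 0;255 -5 0 -8 0 0 0;255 -5 0 -10 0 0 0;255 -5 0 -10 0 0 0;255 -5 0 -10 0 0 0"

```text
time_s: 15.3
tcp_pos: [410.5, 64.8, 254.1]
tcp_rot: [0.0, 0.998, 0.07, 0.002]
wrist_force: [-0.1, -0.5, 0.0]
opening: 0.002
grip_force: 0.0
```

```bash
python3 - <<'E'
from h import *
s,R=tool(); p=camera_params("wrist"); im=read_camera("wrist"); cv2.imwrite("pics/w7.png",im[:,:,::-1])
X=np.array((512.8,79,80)); d=np.array([.99,.139,0])
print(s["tcp_pos"]); print("home: tab",proj(p,X-36*d+(0,0,30)),"back",proj(p,X-50*d+(0,0,14)),"roll",proj(p,X+11*d+(0,0,14)),"head",proj(p,X+(0,0,32)))
b,m=blobs(im,(4,130,60),(22,255,255),60,(230,0,410,300)); print(b)
print("knob@149")
h=cv2.cvtColor(im,cv2.COLOR_RGB2HSV); m=(((h[...,0]<8)|(h[...,0]>170))&(h[...,1]>140)&(h[...,2]>60)).astype(np.uint8)
n,l,st,c=cv2.connectedComponentsWithStats(m); print([(c[i].round(1),onz(p,c[i],149).round(1)) for i in range(1,n) if st[i][4]>100])
goto((500,160,300),8)
E
```

```text
[410.52325449  64.78967919 254.06491267]
home: tab [316.38291811 145.74612805] back [316.35658816 166.52008014] roll [316.34454715  62.08278447] head [316.38071177  79.45318863]
[(array([289.6,  54.2]), [286, 48, 9, 14, 66]), (array([315.2, 143.6]), [290, 133, 52, 22, 1111])]
knob@149
[]
now [409.7  64.8 253.3] F [-0.8  0.7  0.9] shift [10.27 -8.17 -4.66] rot [ 0.    -0.001  0.   ]
```

View pics/w7.png

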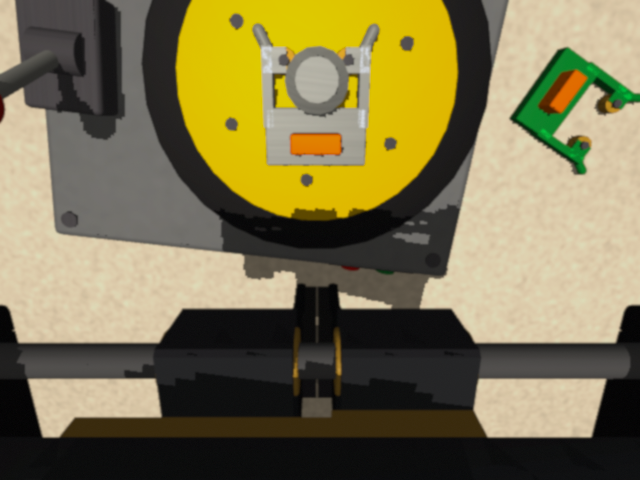

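The clip is home: the tab is at (315,143.6), where (316.4,145.7) was predicted, the rollers are past the head, and the bridge is against the core. Next I'll move over to the lever and measure the knob from the wrist.

```bash
python3 - <<'E'
from h import *
p=camera_params("wrist"); a,b=onz(p,(58,232),55),onz(p,(440,274),55); d=a-b; print("lap yaw",np.degrees(np.arctan2(-d[0],d[1])),np.linalg.norm(d))
goto((425,237,295),2)
E
```

```text
lap yaw 1.2895487287931406 298.30054422712095
now [409.7  64.8 253.3] F [-0.8  0.7  0.9] shift [  3.91 -16.84  -4.16] rot [-0.    -0.001  0.105]
```

Request:
step_arm:
  rows: "255 0 0 -3 0 0 0;255 1 -4 -4.2 0 0 0.02;255 2 -8.5 -4.2 0 0 0.05;255 3 -13 -4.2 0 0 0.08;255 3.9 -16.8 -4.2 0 0 0.105;255 3.9 -16.8 -4.2 0 0 0.105;255 3.9 -16.8 -4.2 0 0 0.105;255 3.9 -16.8 -4.2 0 0 0.105"

```text
time_s: 16.15
tcp_pos: [424.1, 235.8, 294.5]
tcp_rot: [0.001, 1.0, 0.017, -0.001]
wrist_force: [-0.3, -0.2, -1.0]
opening: 0.004
grip_force: 0.0
```

```bash
cat > k.py <<'E'
from h import *
def knob(name):
    p=camera_params(name); im=read_camera(name); h=cv2.cvtColor(im,cv2.COLOR_RGB2HSV); m=(((h[...,0]<8)|(h[...,0]>170))&(h[...,1]>140)&(h[...,2]>50)).astype(np.uint8)
    n,l,st,c=cv2.connectedComponentsWithStats(m); return p,[(c[i],st[i].tolist()) for i in range(1,n) if st[i][4]>30]
E
python3 - <<'E'
from k import *
p,b=knob("wrist"); s,R=tool(); print(s["tcp_pos"],proj(p,(477,239,149)))
for c,st in b: print(c,st,onz(p,c,149))
E
```

```text
[424.29258522 235.48314492 294.86008119] [313.92970442 168.42122286]
[315.54867257 168.99115044] [295, 148, 43, 43, 1469] [476.69433143 238.02074108 149.        ]
[529.13888889 265.91666667] [523, 265, 13, 3, 36] [419.15504336  97.9286928  149.        ]
```

Request:
step_arm:
  rows: "255 0 -0.2 2 0 0 0;255 0 -0.2 5 0 0 0;255 0 -0.2 7.5 0 0 0;255 0 -0.2 8.4 0 0 0;255 0 -0.2 8.4 0 0 0;255 0 -0.2 8.4 0 0 0"

```text
time_s: 16.8
tcp_pos: [425.2, 238.2, 212.4]
tcp_rot: [-0.0, 1.0, 0.017, 0.001]
wrist_force: [0.1, -0.4, -0.0]
opening: 0.007
grip_force: 0.0
```

Request:
step_arm:
  rows: "255 1.5 0 0 0 0 0;255 2.5 0 0 0 0 0;255 3.5 0 0 0 0 0;255 4.5 0 0 0 0 0;255 5.5 0 0 0 0 0;255 6.5 0 0 0 0 0;255 7.5 0 0 0 0 0;255 7.5 0 0 0 0 0"

```text
time_s: 17.6
tcp_pos: [501.6, 241.3, 211.8]
tcp_rot: [-0.0, 1.0, 0.017, 0.001]
wrist_force: [-0.4, 0.2, 0.6]
opening: 0.006
grip_force: 0.0
```

Request:
step_arm:
  rows: "255 0.7 0 0 0 0 0;255 1.4 0 0 0 0 0;255 2 0 0 0 0 0;255 2.3 0 0 0 0 0;255 2.3 0 0 0 0 0"

```text
time_s: 18.1
tcp_pos: [522.1, 242.0, 211.5]
tcp_rot: [0.0, 1.0, 0.017, -0.001]
wrist_force: [-2.4, 0.7, 0.2]
opening: 0.007
grip_force: 1.0
```

Request:
step_arm:
  rows: "255 0.2 0 0 0 0 0;255 0.4 0 0 0 0 0;255 0.6 0 0 0 0 0;255 0.6 0 0 0 0 0;255 0.6 0 0 0 0 0"

```text
time_s: 18.6
tcp_pos: [523.5, 242.0, 211.2]
tcp_rot: [0.001, 1.0, 0.017, -0.006]
wrist_force: [-10.9, -0.3, 6.7]
opening: 0.007
grip_force: 5.3
```

At its stop (11 N). I'll back off, rise clear and check.

Request:
step_arm:
  rows: "255 -2 0 0 0 0 0;255 -5 0 -0 0 0 0;255 -8 0 -2 0 0 0;255 -10 0 -6 0 0 0;255 -10 0 -9 0 0 0;255 -10 0 -9 0 0 0;255 -10 0 -9 0 0 0;255 -10 0 -9 0 0 0"

```text
time_s: 19.4
tcp_pos: [428.6, 238.6, 301.1]
tcp_rot: [0.0, 1.0, 0.017, -0.0]
wrist_force: [-0.8, 0.6, 0.6]
opening: 0.006
grip_force: 0.0
```

```bash
python3 - <<'E'
from k import *
p,b=knob("wrist"); s,R=tool(); print(s["tcp_pos"],s["wrist_force"].round(1),"exp",proj(p,(547,239,147)))
for c,st in b: print(c,st,onz(p,c,147))
I={}
for n in("scene","side"):
    q=camera_params(n); im=read_camera(n); X=proj(q,(476.9,74,108)).astype(int); o,_=blobs(im,(0,130,90),(20,255,255),8,(X[0]-14,X[1]-14,X[0]+14,X[1]+14)); print(n,X,o)
    I[n]=(q,max(o,key=lambda t:t[1][4])[0])
    old=cv2.imread(f"pics/{n}0.png")[:,:,::-1]; d=(np.abs(im.astype(int)-old).max(2)>60).astype(np.uint8)
    k,l,st,c=cv2.connectedComponentsWithStats(d); print([(c[i].round().tolist(),int(st[i][4])) for i in range(1,k) if st[i][4]>40])
print("tab",tri([ray(*v) for v in I.values()]))
E
```

```text
[428.36984865 238.49503823 300.65566394] [ 0.5 -0.1  0.4] exp [322.93984685  51.36120462]
[321.73360184  50.22669735] [300, 26, 44, 50, 1738] [547.56531691 239.70952546 147.        ]
[527.80645161 268.80645161] [521, 268, 13, 3, 31] [418.72276202  96.41937459 147.        ]
scene [314 224] [(array([315. , 224.3]), [311, 221, 9, 8, 48])]
[([41.0, 25.0], 1326), ([134.0, 4.0], 316), ([233.0, 3.0], 177), ([343.0, 18.0], 116), ([347.0, 59.0], 1061), ([182.0, 76.0], 116), ([351.0, 112.0], 832), ([6.0, 124.0], 55), ([325.0, 136.0], 623), ([242.0, 154.0], 783), ([204.0, 148.0], 49), ([247.0, 203.0], 2008), ([353.0, 193.0], 89), ([370.0, 199.0], 95), ([152.0, 208.0], 124), ([39.0, 215.0], 59), ([158.0, 225.0], 198), ([129.0, 288.0], 7090), ([316.0, 235.0], 237), ([33.0, 246.0], 437), ([336.0, 233.0], 48), ([7.0, 238.0], 64), ([4.0, 256.0], 54), ([216.0, 323.0], 480)]
side [337 263] []Traceback (most recent call last):
  File "<stdin>", line 7, in <module>
ValueError: max() iterable argument is empty
```

```bash
python3 -c "
from station import bot
print(bot.job_done())"
```

```text
the job is handed in; nothing more can be done
None
```

The clip is fully home on the spindle, the lock lever was then pushed over to its stop, and the job was handed in at about 20 s of the 67 s allowed; the only result returned was that it is handed in.

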